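Turn the row of baking moulds round on to the oven tray

ROBOT

A 6-joint arm with a two-finger parallel gripper is mounted at the origin on the work surface. World frame = base frame: x ahead of the robot, y to its left, z up, the work surface at z = 0. Lengths are in m, angles in rad, forces in N, time in s.
With the tool pointing down it reaches from about 0.325 to 0.775 m from the base axis. Payload 5.5 kg.
Tool frame: the origin (TCP) lies midway between the tips of the shut fingers; the grasp point (between the pads) lies 19 mm behind it; y points along the fingers, x is the direction in which the jaws open and shut, and the axes are right-handed (so a half turn about y gives the same grasp; the last joint's range is limited). The gripper opens to 85 mm and grips with 20 to 120 N. Pads are 22 mm wide; open, the fingers measure 114 mm over their backs; the gripper's body (76 mm by 85 mm) begins 54 mm behind the grasp point. The pads swing forward as they close: fully open they stand 13 mm farther back than shut.
Start: joints at [-1.326, 0.091, 1.231, -0, 1.82, -0.057], TCP at [0.178, -0.573, 0.231] pointing down, gripper open.
Joint ranges: [-2.87, 2.87], [-0.86, 2.18], [0.17, 2.46], [-1.51, 4.65], [0.06, 2.69], [-2.65, 2.65]. Speed limits (rad/s): [2.57, 2.57, 3.01, 3.14, 3.14, 3.14].

INTERFACE

Orientations are given as a 3x3 rotation matrix whose columns are the frame's x, y, z axes.
In Python, from cell import status, imaging, workorder gives the robot as it stands. The module is installed in compiled form; this text tells all that it offers.
- The arm moves only by the tool drive_tool, never from a script. Its argument "series" is a list of rows, each an object with "dp": the shift along the tool's x, y, z in mm, a list of three; "turn": the turn, a rotation vector about the tool's x, y, z in degrees, a list of three. A call has exactly 8 rows; each row shifts and turns the commanded pose from where the row before left it, along the tool's axes as they then stand; what a row does not reach is not made up. A row lasts 1/8 s, in which the tool goes at most 62.5 mm and 10.7 degrees, less where a joint would pass 70% of its speed; a pose out of reach is approached as far as the arm can. A call with a gripper value outside its range is refused whole. "fingers" is the closure, from -1 (fully open) to 1 (shut), set as the call begins (left out, the last holds). The fingers move at their own pace and stop on an object; "squeeze" is the grip in N (left out, the last holds). Time passes only in rows, so rows that do not move let the fingers close, or fill a call up. It gives the time, the measured TCP pose, the force and the opening at its end, in the units of the state.
- status.observe(): the state, without advancing time (a new reading comes with each control period).
- imaging.grab_frame(name): name is "scene" or "top"; returns the picture (400x640x3 uint8, blue, green, red); there is no depth.
- imaging.camera_model(name): a dict with "K" (3x3 intrinsics, pixels), "rvec" (rotation vector, rad) and "tvec" (3), from world to camera coordinates, as OpenCV has them. Camera axes: x right, y down, z forward; pixel columns grow to the right and rows downward; lengths in m; the calibration is good to about 2 mm. A picture is of the moment at which its call begins. camera_model takes no time and is no camera call.
- workorder.sign_off(): hands the job in, once; it reports no verdict.
The state is a dict: "clock": time; "joint_positions": joint angles; "qvel": joint speeds; "joint_torque": joint torques, N m; "position": TCP position; "eef_rot": TCP orientation; "force": force on the tool from outside, world axes, zero at the start; "moment": the same for the moment, N m; "gripper_width": finger opening in m.
Only numpy, scipy, OpenCV 4.12 (cv2) and the standard library are available. Lean on these libraries where they do the work, as an engineer would, in place of code of your own. Each camera call takes 0.05 s, during which the arm holds its last target.

TASK

The four empty baking moulds stand in a row on the cork pads of the wooden stand; move them, upright all the way, to the dark steel tray, one standing flat in the middle of each place, with the row reversed end for end, because the tray is emptied from the other end. The mould nearest the stand's handle loop goes to the place farthest from the tray's handle loop, the next one beside it, and so on, until the mould that was farthest from the stand's loop is nearest the tray's loop.

Things in the scene. Friction and masses are not known exactly. Their poses are not given: they have to be found in the camera images.
- tall_mid (a point): Loose open-topped plain metal tall narrow round mould, outside diameter 50, 66 high (mm). About 90 g, straight walls 2.5 mm thick. Point: on its axis, half-way up (33 mm above its underside); z up. Starts upright on its cork pad, its axes within 0.15 rad of those of the wooden stand.
- low_mid (a point): Loose open-topped plain metal low wide round mould, outside diameter 62, 46 high (mm). About 90 g, straight walls 2.5 mm thick. Point: on its axis, half-way up (23 mm above its underside); z up. Starts upright on its cork pad, its axes within 0.15 rad of those of the wooden stand.
- square_mid (a point): Loose open-topped plain metal square mould, 50 x 50 outside, 52 high; x and y axes square to its sides (mm). About 90 g, straight walls 2.5 mm thick. Point: on its axis, half-way up (26 mm above its underside); z up. Starts upright on its cork pad, its axes within 0.15 rad of those of the wooden stand.
- hex_mid (a point): Loose open-topped plain metal six-sided mould, 52 across flats (60 across corners), 58 high; two of its flats face along +-x (grip it along x), corners point along +-y (mm). About 90 g, straight walls 2.5 mm thick. Point: on its axis, half-way up (29 mm above its underside); z up. Starts upright on its cork pad, its axes within 0.15 rad of those of the wooden stand.
- pad_tall: Fixed square cork pad 76 x 76 x 4 mm on the wooden stand, under the tall mould at the start (it stays there and marks where that mould came from). Origin at the centre of its underside; its top is 16 mm above the table.
- pad_low: Fixed square cork pad 76 x 76 x 4 mm on the wooden stand, under the low mould at the start (it stays there and marks where that mould came from). Origin at the centre of its underside; its top is 16 mm above the table.
- pad_square: Fixed square cork pad 76 x 76 x 4 mm on the wooden stand, under the square mould at the start (it stays there and marks where that mould came from). Origin at the centre of its underside; its top is 16 mm above the table.
- pad_hex: Fixed square cork pad 76 x 76 x 4 mm on the wooden stand, under the hex mould at the start (it stays there and marks where that mould came from). Origin at the centre of its underside; its top is 16 mm above the table.
- stand: Wooden stand, fixed, 90 mm (x) by 334 mm (y), top 12 mm above the table, carrying the four pads in one row along y at y = -123, -41, +41, +123 mm, in any order. A dark wire handle loop sticks out of its +y end. Origin at the centre of its underside, on the table.
- tray: Dark flat steel tray, fixed, 86 mm (x) by 334 mm (y), with the same handle loop, in bright metal, at its +y end. Four places in one row, centres at x = 0, y = -123, -41, +41, +123 mm, parted by upright bright strips 3 mm thick (at y = -164, -82, 0, 82, 164) that rise 7 mm over the floor; long sides open, no rim. The floor of the places is 10 mm above the table. Empty at the start. Origin at the centre of its underside, on the table.
Not all that is in view belongs to the job. Leave any green or red look-alike of the part that bears tall_mid alone.

How it is judged:
By the outcome, as a careful person would: the job done as asked, in the order asked, and still so for the second after the job is handed in, with the robot touching nothing.
It also fails if it takes over 106 s, if anything falls off the work surface, if the arm or the gripper's body presses on something with over 40 N, if the wrist force passes 120 N, or if a joint passes its speed limit or range.

## Working session

There is one attempt and no reset: what is moved stays moved. The work goes in short steps, Python scripts to look and compute and a tool call to move; the robot and the scene stay as the last step left them, time stands still between calls to the robot, and variables do not carry over. Pictures are saved under pics/ and viewed, and the job is handed in when it is done.

Besides the shell and the picture viewer there is one more tool, called after "Call:" by a JSON object that holds its "name" and its "arguments". drive_tool: Moves the arm, as the interface text tells. Its arguments: {"type":"object","properties":{"series":{"type":"array","items":{"type":"object","properties":{"dp":{"type":"array","items":{"type":"number"}},"turn":{"type":"array","items":{"type":"number"}}}}},"fingers":{"type":"number"},"squeeze":{"type":"number"}},"required":["series"]}

```bash
mkdir -p pics; python3 - <<'E'
from cell import status, imaging
import cv2
for n in("scene","top"):
    cv2.imwrite(f"pics/{n}0.png",imaging.grab_frame(n)); print(imaging.camera_model(n))
s=status.observe(); print({k:(v.tolist() if hasattr(v,'tolist') else v) for k,v in s.items()})
E
```

```text
{'K': array([[422.64421837,   0.        , 321.06816865],
       [  0.        , 422.64421837, 198.83499849],
       [  0.        ,   0.        ,   1.        ]]), 'rvec': array([ 1.7568539 ,  1.40440969, -0.77891377]), 'tvec': array([-0.16239672, -0.25298504,  1.38639261])}
{'K': array([[412.31113735,   0.        , 324.85432905],
       [  0.        , 412.31113735, 198.06456815],
       [  0.        ,   0.        ,   1.        ]]), 'rvec': array([ 2.11768306, -2.11759207,  0.19909458]), 'tvec': array([0.06454276, 0.63139093, 0.67876947])}
{'clock': 0.1, 'joint_positions': [-1.3257030604615823, 0.09179410406711681, 1.2317951763719157, 1.4641408672734909e-05, 1.8198323005271764, -0.05668847074223195], 'qvel': [0.0013062527693976052, -0.0029135452577663773, -0.005203001413522619, 0.0013561681322135457, -8.866090399815759e-06, 0.00023433350967858068], 'joint_torque': [0.0033585137862246484, -46.02171778678894, -41.922043561935425, -3.350129986756656e-05, 0.010625496797729284, -1.0247221950976382e-05], 'position': [0.17827673096601837, -0.5726184720258756, 0.2302408766520185], 'eef_rot': [[0.2972249358871463, -0.0004300174791447135, 0.9548073903001849], [-0.9548057426460939, 0.0017777114579082605, 0.29722522361336323], [-0.0018251840792285973, -0.9999983274120714, 0.00011779701557704502]], 'force': [-0.007189751126738606, 0.5787247452494725, -0.8383904373996653], 'moment': [0.05289207780844336, 0.04901965599364686, -0.03623131317282075], 'gripper_width': 0.08514090536047357}
```

View pics/top0.png

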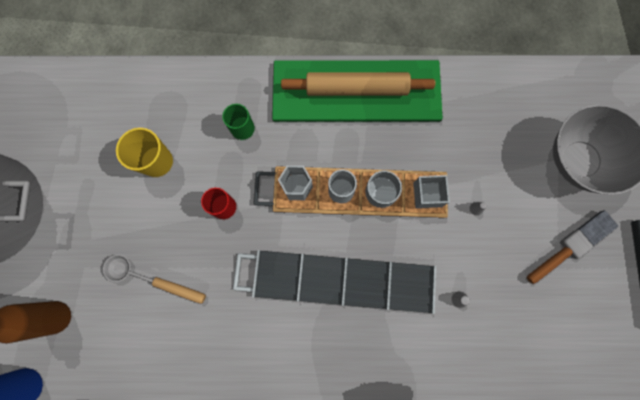

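View pics/scene0.png

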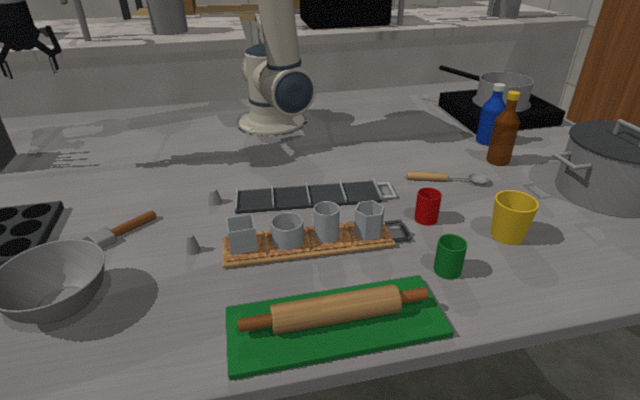

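```bash
cat > h.py <<'E'
import numpy as np, cv2
from cell import status, imaging
def cam(n):
    m=imaging.camera_model(n); R=cv2.Rodrigues(np.array(m['rvec']))[0]; return m['K'],R,np.array(m['tvec']).ravel()
def ray(n,uv,z):
    K,R,t=cam(n); uv=np.atleast_2d(uv).astype(float)
    d=np.c_[uv,np.ones(len(uv))]@np.linalg.inv(K).T@R; c=-R.T@t
    s=(z-c[2])/d[:,2]; return c+s[:,None]*d
def proj(n,P):
    m=imaging.camera_model(n); return cv2.projectPoints(np.atleast_2d(P).astype(float),m['rvec'],m['tvec'],m['K'],None)[0][:,0]
E
python3 - <<'E'
from h import *
im=cv2.imread('pics/top0.png')
print(-cam('top')[1].T@cam('top')[2], -cam('scene')[1].T@cam('scene')[2])
c=im[150:325,220:500]
cv2.imwrite('pics/top0z.png',cv2.resize(c[:,:200],None,fx=4,fy=4,interpolation=cv2.INTER_CUBIC)[:600])
cv2.imwrite('pics/top0z2.png',cv2.resize(c[:,80:],None,fx=4,fy=4,interpolation=cv2.INTER_CUBIC)[:600])
s=cv2.imread('pics/scene0.png')[170:280,170:430]
cv2.imwrite('pics/sc0z.png',cv2.resize(s,None,fx=3,fy=3,interpolation=cv2.INTER_CUBIC))
hsv=cv2.cvtColor(im,cv2.COLOR_BGR2HSV)
# tray
v=hsv[...,2]; m=((v<95)).astype('uint8'); m[:245]=0;m[320:]=0;m[:,:250]=0;m[:,445:]=0
m=cv2.morphologyEx(m,cv2.MORPH_CLOSE,np.ones((7,7)))
cs=max(cv2.findContours(m,0,2)[0],key=cv2.contourArea)
b=cv2.boxPoints(cv2.minAreaRect(cs)); print('tray px',b); w=ray('top',b,.010);print(w,np.linalg.norm(np.diff(w,axis=0),axis=1),w.mean(0))
o=((hsv[...,0]<20)&(hsv[...,1]>90)).astype('uint8');o[:155]=0;o[225:]=0;o[:,:250]=0;o[:,460:]=0
pts=cv2.findNonZero(o); o=cv2.morphologyEx(o,cv2.MORPH_CLOSE,np.ones((5,5)))
b=cv2.boxPoints(cv2.minAreaRect(cv2.findNonZero(o)));print('stand',b);w=ray('top',b,.014);print(w,np.linalg.norm(np.diff(w,axis=0),axis=1),w.mean(0))
E
```

```text
[0.48949841 0.06053877 0.78757516] [ 1.30937835 -0.11722268  0.53314703]
tray px [[246.95906 296.4508 ]
 [251.27052 249.0246 ]
 [435.20496 265.7459 ]
 [430.8935  313.17212]]
[[ 0.45724078  0.20790955  0.01      ]
 [ 0.54395662  0.20299758  0.01      ]
 [ 0.51309218 -0.14038491  0.01      ]
 [ 0.42788509 -0.12823285  0.01      ]] [0.08685485 0.34476681 0.08606928] [0.48554367 0.03557234 0.01      ]
stand [[272.61163 211.26247]
 [274.17694 165.86815]
 [447.52258 171.8456 ]
 [445.95728 217.23991]]
[[ 0.61510712  0.16413964  0.014     ]
 [ 0.70440064  0.16331833  0.014     ]
 [ 0.69213274 -0.17219955  0.014     ]
 [ 0.6035561  -0.16424941  0.014     ]] [0.08929729 0.33574209 0.08893271] [ 0.65379915 -0.00224775  0.014     ]
```

View pics/top0z.png

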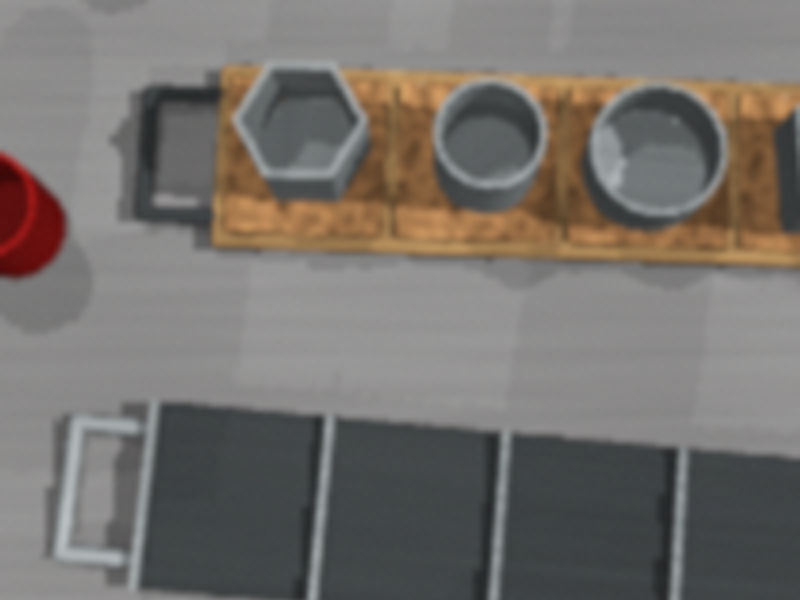

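View pics/top0z2.png

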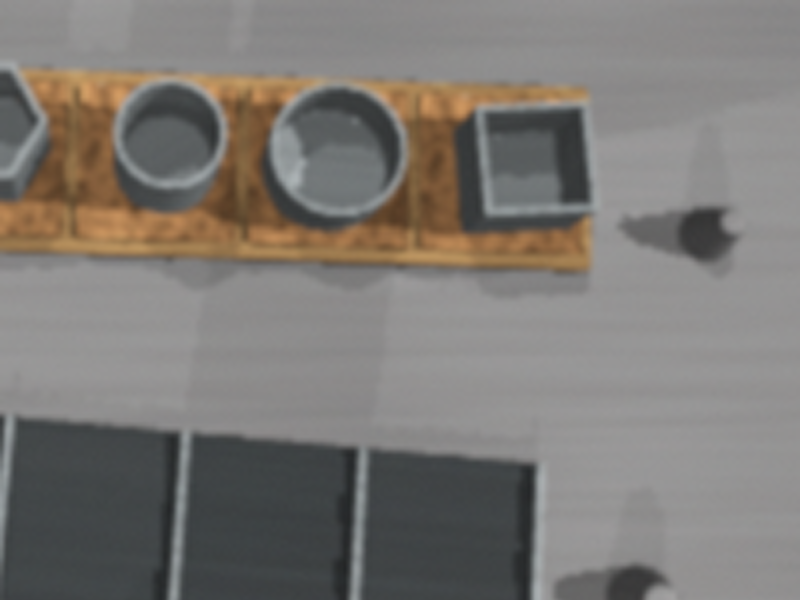

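View pics/sc0z.png

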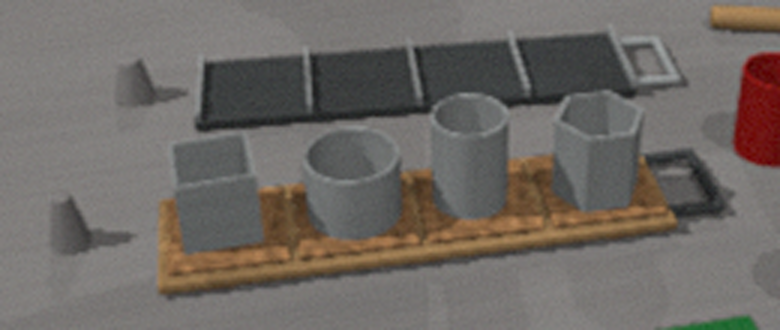

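```bash
python3 - <<'E'
from h import *
def z1(p): return (np.array(p,float)+.5)/4-.5+[220,150]
def z2(p): return (np.array(p,float)+.5)/4-.5+[300,150]
im=cv2.imread('pics/top0.png')
A=lambda v:np.degrees(np.arctan2(v[1],v[0]))
hexc=ray('top',z1([(234,122),(268,65),(335,65),(370,122),(338,180),(268,178)]),.074)
c=hexc.mean(0);print('hex',c.round(4),[ (h-c)[:2].round(4).tolist() for h in hexc],A(hexc[2]-hexc[1]),A(hexc[4]-hexc[5]),A(hexc[3]-hexc[0]))
for n,p,z in(('tall',[(434,134),(547,134),(490,80),(490,188)],.082),('low',[(587,150),(726,150),(656,84),(656,217)],.062)):
    w=ray('top',z1(p),z);print(n,((w[0]+w[1])/2)[1].round(4),((w[2]+w[3])/2)[0].round(4),np.linalg.norm(w[0]-w[1]),np.linalg.norm(w[2]-w[3]))
sq=ray('top',z2([(477,108),(590,103),(595,211),(487,218)]),.068);c=sq.mean(0);print('sq',c.round(4),np.linalg.norm(sq-np.roll(sq,1,0),axis=1),[A(sq[(i+1)%4]-sq[i]) for i in range(4)])
# strips
g=cv2.cvtColor(im,cv2.COLOR_BGR2GRAY)
th=cv2.morphologyEx(g,cv2.MORPH_TOPHAT,np.ones((1,9)))
for y in (258,270,282,294,302): print(y,[(i,int(th[y,i])) for i in range(240,445) if th[y,i]>40])
cv2.imwrite('pics/tray.png',cv2.resize(im[240:320,230:450],None,fx=3.6,fy=3.6,interpolation=cv2.INTER_CUBIC))
E
```

```text
hex [0.6616 0.1173 0.074 ] [[-0.0001, 0.0303], [0.0261, 0.0157], [0.0261, -0.0143], [-0.0001, -0.0302], [-0.0265, -0.0162], [-0.0255, 0.0147]] -90.05391103657847 -91.70016818113645 -90.0424593055861
tall 0.0339 0.6542 0.049586534336809054 0.04864646047311845
low -0.0415 0.6513 0.0625352164111445 0.06134993817777161
sq [ 0.6455 -0.1299  0.068 ] [0.05018118 0.05078341 0.04927205 0.0480159 ] [np.float64(-87.43915289451041), np.float64(179.35136527034527), np.float64(93.73797990019632), np.float64(2.58261279377297)]
258 [(257, 49), (301, 72), (302, 80), (303, 41), (346, 51)]
270 [(255, 43), (256, 52), (300, 76), (301, 74), (345, 75), (346, 57), (389, 52), (390, 77), (391, 48)]
282 [(254, 64), (255, 53), (299, 79), (300, 64), (344, 78), (345, 60), (389, 76), (390, 59)]
294 [(252, 48), (253, 65), (297, 50), (298, 86), (299, 59), (343, 76), (344, 61), (388, 69), (389, 71), (434, 47), (435, 44)]
302 [(342, 74), (343, 85), (344, 46), (387, 49), (388, 88), (389, 63)]
```

View pics/tray.png

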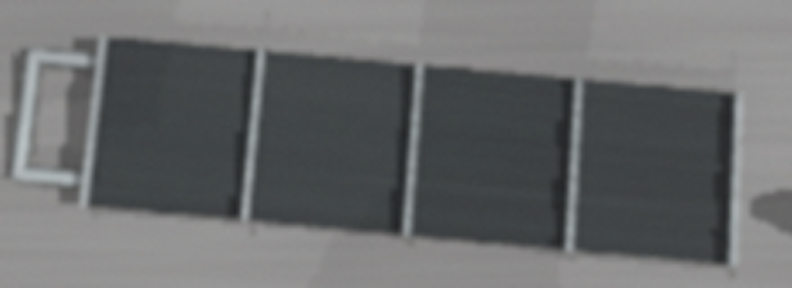

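```bash
python3 - <<'E'
from h import *
f=lambda p:(np.array(p,float)+.5)/3.6-.5+[230,240]
t=ray('top',f([(102,38),(260,51),(419,65),(579,79),(739,94)]),.017);b=ray('top',f([(85,208),(246,220),(406,236),(569,251),(734,265)]),.017)
m=(t+b)/2;print(m.round(4).tolist());print(np.linalg.norm(t-b,axis=1),np.linalg.norm(np.diff(m,axis=0),axis=1))
d=m[0]-m[-1];u=d/np.linalg.norm(d);o=m.mean(0);o[2]=0
print('yaw',np.degrees(np.arctan2(-u[0],u[1])),[np.degrees(np.arctan2((t-b)[i,1],(t-b)[i,0])) for i in range(5)],'origin',o)
o=o[:2];u=u[:2]
pl={k:o+u*y for k,y in(('hex',-.123),('tall',-.041),('low',.041),('sq',.123))}
print({k:v.round(4).tolist() for k,v in pl.items()})
# overlay in scene view
im=cv2.imread('pics/scene0.png')
def dot(P,c=(0,0,255)):
    for q in proj('scene',P): cv2.circle(im,tuple(int(round(v*8)) for v in q),8,c,-1,cv2.LINE_AA,3)
for (x,y,h,r) in((.6616,.1173,.074,.03),(.6542,.0339,.082,.025),(.6513,-.0415,.062,.031),(.6455,-.1299,.068,.025)):
    a=np.linspace(0,6.28,24); dot(np.c_[x+r*np.cos(a),y+r*np.sin(a),a*0+h])
dot(t);dot(b)
cv2.imwrite('pics/ov0.png',cv2.resize(im[170:280,170:430],None,fx=3,fy=3,interpolation=cv2.INTER_CUBIC))
# cones
for uv in((483,205),(465,298)): print('cone tip',ray('top',[uv],.03))
for uv in((476,208),(459,300)): print('cone base',ray('top',[uv],.0))
E
```

```text
[[0.4986, 0.1921, 0.017], [0.4923, 0.1105, 0.017], [0.4849, 0.0292, 0.017], [0.4777, -0.0527, 0.017], [0.4706, -0.1347, 0.017]]
[0.08567825 0.08487513 0.08559839 0.08575457 0.08483425] [0.08186303 0.08160862 0.08219645 0.08229983]
yaw -4.893385947122604 [np.float64(-3.9448033647695824), np.float64(-4.130192754941634), np.float64(-4.913807489417134), np.float64(-5.065744269298662), np.float64(-4.5803537224468185)] origin [0.48482031 0.02889665 0.        ]
{'hex': [0.4743, -0.0937], 'tall': [0.4813, -0.012], 'low': [0.4883, 0.0697], 'sq': [0.4953, 0.1514]}
cone tip [[ 0.62419402 -0.22974709  0.03      ]]
cone tip [[ 0.45568878 -0.18542561  0.03      ]]
cone base [[ 0.62364348 -0.22730912  0.        ]]
cone base [[ 0.45073453 -0.1838325   0.        ]]
```

View pics/ov0.png

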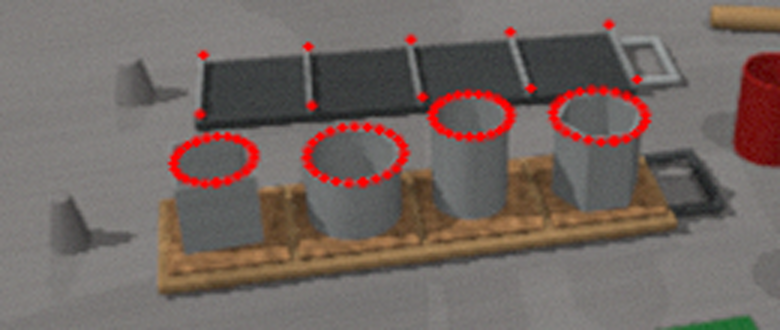

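```bash
cat > plan.py <<'E'
import sys,numpy as np
from scipy.spatial.transform import Rotation as Ro
from cell import status
# plan.py x y z yaw rows_trans rows_rot : x y z m, yaw deg
def plan(x,y,z,yaw,n,nr):
    s=status.observe(); p=np.array(s['position']);R=np.array(s['eef_rot']);
    c,w=np.cos(np.radians(yaw)),np.sin(np.radians(yaw))
    T=np.array([[c,0,-w],[w,0,c],[0,-1,0.]])
    rv=Ro.from_matrix(R.T@T).as_rotvec()/nr; d=(np.array([x,y,z])-p)/n
    print('from',p.round(4),'w',round(s['gripper_width'],4),'clk',s['clock'],'F',np.round(s['force'],1),'total mm',(d*n*1e3).round(1),'in final tool frame',(T.T@d*n*1e3).round(1))
    for i in range(n):
        Ri=R@Ro.from_rotvec(rv*min(i,nr)).as_matrix()
        print(i,(Ri.T@d*1e3).round(1).tolist(), np.degrees(rv).round(2).tolist() if i<nr else 0)
a=list(map(float,sys.argv[1:])); plan(*a[:4],int(a[4]),int(a[5]))
E
python3 plan.py .6616 .1173 .15 -0.6 16 8
```

```text
from [ 0.1783 -0.5726  0.2302] w 0.0851 clk 0.1 F [-0.   0.6 -0.8] total mm [483.3 689.9 -80.2] in final tool frame [476.1  80.2 694.9]
0 [-32.2, 5.1, 41.7] [-0.01, -9.01, -0.01]
1 [-25.3, 5.1, 46.2] [-0.01, -9.01, -0.01]
2 [-17.7, 5.1, 49.6] [-0.01, -9.01, -0.01]
3 [-9.7, 5.0, 51.7] [-0.01, -9.01, -0.01]
4 [-1.5, 5.0, 52.6] [-0.01, -9.01, -0.01]
5 [6.8, 5.0, 52.2] [-0.01, -9.01, -0.01]
6 [14.9, 5.0, 50.5] [-0.01, -9.01, -0.01]
7 [22.6, 5.0, 47.6] [-0.01, -9.01, -0.01]
8 [29.8, 5.0, 43.4] 0
9 [29.8, 5.0, 43.4] 0
10 [29.8, 5.0, 43.4] 0
11 [29.8, 5.0, 43.4] 0
12 [29.8, 5.0, 43.4] 0
13 [29.8, 5.0, 43.4] 0
14 [29.8, 5.0, 43.4] 0
15 [29.8, 5.0, 43.4] 0
```

Call:
{"name": "drive_tool", "arguments": {"series": [{"dp":[-32,5,42],"turn":[0,-9,0]},{"dp":[-25,5,46],"turn":[0,-9,0]},{"dp":[-18,5,50],"turn":[0,-9,0]},{"dp":[-10,5,52],"turn":[0,-9,0]},{"dp":[-1.5,5,52.5],"turn":[0,-9,0]},{"dp":[7,5,52],"turn":[0,-9,0]},{"dp":[15,5,50],"turn":[0,-9,0]},{"dp":[22.5,5,47.5],"turn":[0,-9,0]}], "fingers": -1, "squeeze": 30}}

```text
clock: 1.1
position: [0.4213, -0.2271, 0.1908]
eef_rot: [[1.0, -0.0, 0.007], [-0.007, 0.0, 1.0], [-0.0, -1.0, 0.0]]
force: [1.0, -0.2, -0.4]
gripper_width: 0.0854
```

```bash
python3 plan.py .6616 .1173 .15 -0.6 7 1
```

```text
from [ 0.4213 -0.2271  0.1908] w 0.0854 clk 1.1 F [ 1.  -0.2 -0.4] total mm [240.3 344.4 -40.8] in final tool frame [236.6  40.8 346.9]
0 [34.0, 5.8, 49.4] [-0.01, 0.18, -0.02]
1 [33.8, 5.8, 49.6] 0
2 [33.8, 5.8, 49.6] 0
3 [33.8, 5.8, 49.6] 0
4 [33.8, 5.8, 49.6] 0
5 [33.8, 5.8, 49.6] 0
6 [33.8, 5.8, 49.6] 0
```

Call:
{"name": "drive_tool", "arguments": {"series": [{"dp":[34,6,49.5],"turn":[0,0,0]},{"dp":[34,6,49.5],"turn":[0,0,0]},{"dp":[34,6,49.5],"turn":[0,0,0]},{"dp":[34,6,49.5],"turn":[0,0,0]},{"dp":[34,6,49.5],"turn":[0,0,0]},{"dp":[34,6,49.5],"turn":[0,0,0]},{"dp":[33,5,50],"turn":[0,0,0]},{"dp":[0,0,0],"turn":[0,0,0]}]}}

```text
clock: 2.1
position: [0.6621, 0.1192, 0.1459]
eef_rot: [[1.0, -0.006, 0.008], [-0.008, 0.0, 1.0], [-0.006, -1.0, 0.0]]
force: [0.1, -0.3, -0.6]
gripper_width: 0.0852
```

```bash
python3 plan.py .6616 .1173 .030 -0.6 6 1; python3 - <<'E'
from h import *
im=imaging.grab_frame('scene'); cv2.imwrite('pics/s1.png',cv2.resize(im[60:300,150:470],None,fx=2.4,fy=2.4))
E
```

```text
from [0.6621 0.1192 0.1459] w 0.0852 clk 2.1 F [ 0.1 -0.3 -0.6] total mm [  -0.5   -1.9 -115.9] in final tool frame [ -0.5 115.9  -1.9]
0 [0.0, 19.3, -0.3] [-0.01, 0.16, -0.33]
1 [-0.1, 19.3, -0.3] 0
2 [-0.1, 19.3, -0.3] 0
3 [-0.1, 19.3, -0.3] 0
4 [-0.1, 19.3, -0.3] 0
5 [-0.1, 19.3, -0.3] 0
```

View pics/s1.png

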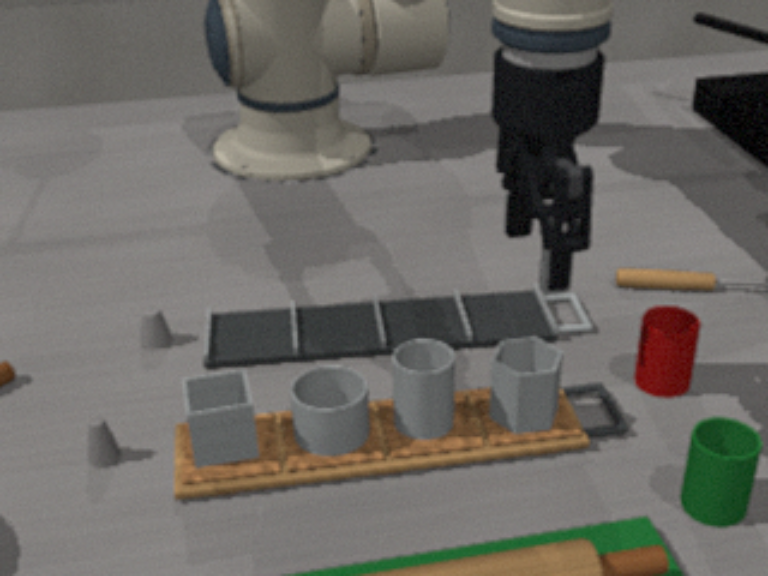

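```bash
python3 - <<'E'
from h import *
s=status.observe()
p=np.array(s['position']);print(p)
def z(P): return (proj('scene',P)-[150,60])*2.4
print(z(p),z([.6616,.1173,.074]),z(p+[.0425,0,.013]),z(p+[-.0425,0,.013]))
im=imaging.grab_frame('top'); cv2.imwrite('pics/t1.png',cv2.resize(im[130:330,220:500],None,fx=2.8,fy=2.8))
print(proj('top',p)-[220,130],)
E
```

```text
[0.66174259 0.11700966 0.14743748]
[[531.00816712 275.90795016]] [[526.33997605 354.81541991]] [[550.20300475 288.22460617]] [[515.25065483 236.26702429]]
[[71.89210984 39.21809558]]
```

View pics/t1.png

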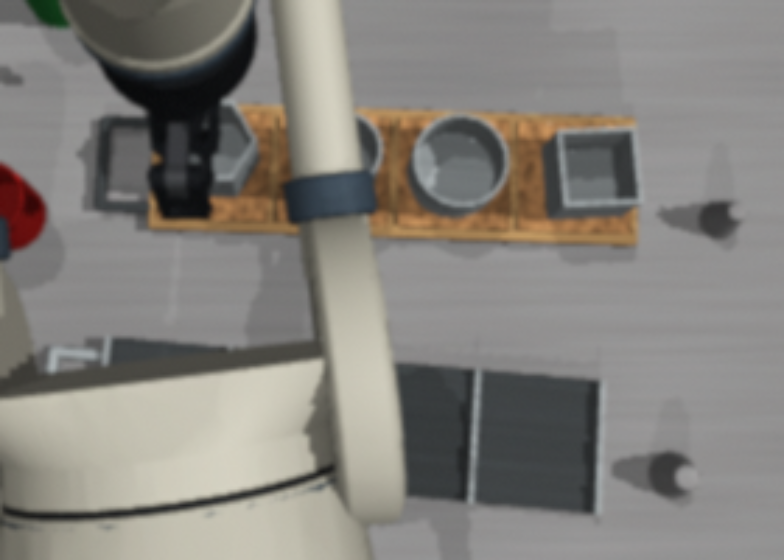

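Call:
{"name": "drive_tool", "arguments": {"series": [{"dp":[0,19,0]},{"dp":[0,20,0]},{"dp":[0,20,0]},{"dp":[0,20,0]},{"dp":[0,20,0]},{"dp":[0,18,0]},{"dp":[0,0,0]},{"dp":[0,0,0]}]}}

```text
validation failed for argument at $.se...
```

Call:
{"name": "drive_tool", "arguments": {"series": [{"dp":[0,0,0]},{"dp":[0,0,0]},{"dp":[0,0,0]},{"dp":[0,0,0]},{"dp":[0,0,0]},{"dp":[0,0,0]},{"dp":[0,0,0]},{"dp":[0,0,0]}], "fingers": 1, "squeeze": 30}}

```text
validation failed for argument at $.se...
```

Call:
{"name": "drive_tool", "arguments": {"series": [{"dp":[0,19,0],"turn":[0,0,0]},{"dp":[0,20,0],"turn":[0,0,0]},{"dp":[0,20,0],"turn":[0,0,0]},{"dp":[0,20,0],"turn":[0,0,0]},{"dp":[0,20,0],"turn":[0,0,0]},{"dp":[0,18,0],"turn":[0,0,0]},{"dp":[0,0,0],"turn":[0,0,0]},{"dp":[0,0,0],"turn":[0,0,0]}]}}

```text
clock: 3.2
position: [0.6624, 0.1155, 0.034]
eef_rot: [[1.0, 0.001, 0.012], [-0.012, 0.0, 1.0], [0.001, -1.0, 0.0]]
force: [0.3, -0.3, 0.3]
gripper_width: 0.0858
```

Call:
{"name": "drive_tool", "arguments": {"series": [{"dp":[0,0,0],"turn":[0,0,0]},{"dp":[0,0,0],"turn":[0,0,0]},{"dp":[0,0,0],"turn":[0,0,0]},{"dp":[0,0,0],"turn":[0,0,0]},{"dp":[0,0,0],"turn":[0,0,0]},{"dp":[0,0,0],"turn":[0,0,0]},{"dp":[0,0,0],"turn":[0,0,0]},{"dp":[0,0,0],"turn":[0,0,0]}], "fingers": 1, "squeeze": 30}}

```text
clock: 4.2
position: [0.6626, 0.1155, 0.0344]
eef_rot: [[1.0, 0.002, 0.012], [-0.012, 0.0, 1.0], [0.002, -1.0, 0.0]]
force: [1.2, 0.4, 5.9]
gripper_width: 0.0515
```

```bash
python3 plan.py .6624 .1155 .14 -0.6 8 1;python3 - <<'E'
from h import *
im=imaging.grab_frame('scene'); cv2.imwrite('pics/s2.png',cv2.resize(im[60:300,150:470],None,fx=2.4,fy=2.4))
E
```

```text
from [0.6626 0.1155 0.0344] w 0.0515 clk 4.2 F [1.2 0.4 5.9] total mm [ -0.2   0.  105.6] in final tool frame [  -0.2 -105.6    0. ]
0 [-0.0, -13.2, 0.0] [-0.02, -0.11, 0.1]
1 [-0.0, -13.2, 0.0] 0
2 [-0.0, -13.2, 0.0] 0
3 [-0.0, -13.2, 0.0] 0
4 [-0.0, -13.2, 0.0] 0
5 [-0.0, -13.2, 0.0] 0
6 [-0.0, -13.2, 0.0] 0
7 [-0.0, -13.2, 0.0] 0
```

View pics/s2.png

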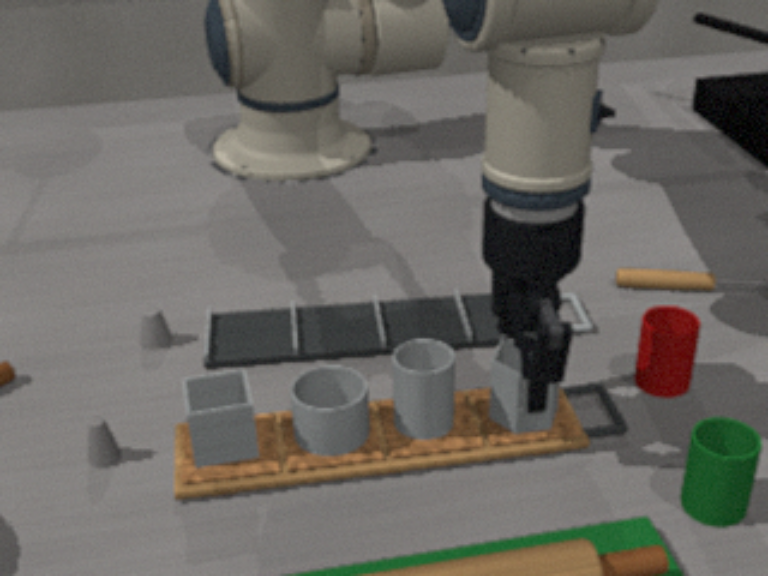

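Call:
{"name": "drive_tool", "arguments": {"series": [{"dp":[0,-8,0],"turn":[0,0,0]},{"dp":[0,-14,0],"turn":[0,0,0]},{"dp":[0,-18,0],"turn":[0,0,0]},{"dp":[0,-18,0],"turn":[0,0,0]},{"dp":[0,-18,0],"turn":[0,0,0]},{"dp":[0,-18,0],"turn":[0,0,0]},{"dp":[0,-10,0],"turn":[0,0,0]},{"dp":[0,0,0],"turn":[0,0,0]}]}}

```text
clock: 5.25
position: [0.6625, 0.1154, 0.1385]
eef_rot: [[1.0, 0.002, 0.012], [-0.012, 0.0, 1.0], [0.002, -1.0, 0.0]]
force: [-0.0, 0.2, -1.1]
gripper_width: 0.0517
```

```bash
python3 plan.py .4743 -.0937 .14 -4.7 7 4;python3 - <<'E'
from h import *
im=imaging.grab_frame('scene'); cv2.imwrite('pics/s3.png',cv2.resize(im[60:300,150:470],None,fx=2.4,fy=2.4))
p=np.array(status.observe()['position'])
print((proj('scene',[p+[0,0,.04],p+[.03,0,.02],p+[.026,0,-.018],p+[0,.03,-.018],p+[0,-.03,-.018]])-[150,60])*2.4)
E
```

```text
from [0.6625 0.1154 0.1385] w 0.0517 clk 5.25 F [-0.   0.2 -1.1] total mm [-188.2 -209.1    1.5] in final tool frame [-170.4   -1.5 -223.8]
0 [-26.5, -0.3, -30.2] [-0.0, 1.0, 0.02]
1 [-26.0, -0.3, -30.7] [-0.0, 1.0, 0.02]
2 [-25.4, -0.2, -31.1] [-0.0, 1.0, 0.02]
3 [-24.9, -0.2, -31.5] [-0.0, 1.0, 0.02]
4 [-24.3, -0.2, -32.0] 0
5 [-24.3, -0.2, -32.0] 0
6 [-24.3, -0.2, -32.0] 0
[[531.22977668 241.84133755]
 [542.4244061  284.10980299]
 [537.71927129 324.70574985]
 [563.44330831 303.04249697]
 [490.44003641 312.15115481]]
```

View pics/s3.png

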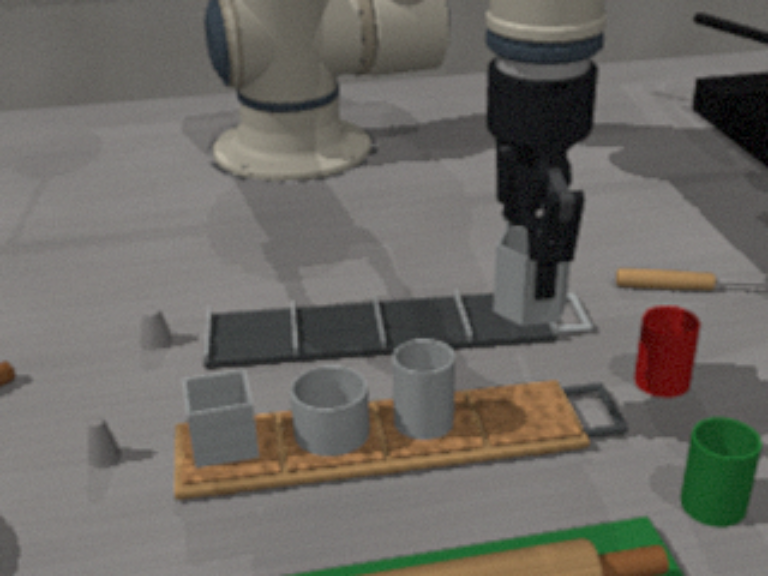

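Call:
{"name": "drive_tool", "arguments": {"series": [{"dp":[-26.5,0,-30.5],"turn":[0,1,0]},{"dp":[-26,0,-31],"turn":[0,1,0]},{"dp":[-25.5,0,-31.5],"turn":[0,1,0]},{"dp":[-25,0,-32],"turn":[0,1,0]},{"dp":[-24,0,-32],"turn":[0,0,0]},{"dp":[-24,0,-32],"turn":[0,0,0]},{"dp":[-24,0,-32],"turn":[0,0,0]},{"dp":[0,0,0],"turn":[0,0,0]}]}}

```text
clock: 6.3
position: [0.4731, -0.0968, 0.1365]
eef_rot: [[0.996, -0.001, 0.085], [-0.085, -0.0, 0.996], [-0.001, -1.0, -0.0]]
force: [-0.5, 0.7, -1.0]
gripper_width: 0.0516
```

Call:
{"name": "drive_tool", "arguments": {"series": [{"dp":[0,10,0],"turn":[0,0,0]},{"dp":[0,18,0],"turn":[0,0,0]},{"dp":[0,18,0],"turn":[0,0,0]},{"dp":[0,16,0],"turn":[0,0,0]},{"dp":[0,12,0],"turn":[0,0,0]},{"dp":[0,8,0],"turn":[0,0,0]},{"dp":[0,4,0],"turn":[0,0,0]},{"dp":[0,0,0],"turn":[0,0,0]}]}}

```text
clock: 7.3
position: [0.4747, -0.0954, 0.0514]
eef_rot: [[0.997, 0.0, 0.082], [-0.082, -0.0, 0.997], [0.0, -1.0, -0.0]]
force: [-0.6, 0.3, -0.3]
gripper_width: 0.0521
```

```bash
python3 plan.py .4743 -.0955 .029 -4.7 4 1;python3 - <<'E'
from h import *
im=imaging.grab_frame('scene'); cv2.imwrite('pics/s4.png',cv2.resize(im[60:300,150:470],None,fx=2.4,fy=2.4))
im=imaging.grab_frame('top'); cv2.imwrite('pics/t4.png',cv2.resize(im[130:330,220:500],None,fx=2.8,fy=2.8))
E
```

```text
from [ 0.4747 -0.0954  0.0514] w 0.0521 clk 7.3 F [-0.6  0.3 -0.3] total mm [ -0.4  -0.1 -22.4] in final tool frame [-0.4 22.4 -0.1]
0 [-0.1, 5.6, -0.0] [0.0, -0.01, 0.02]
1 [-0.1, 5.6, -0.0] 0
2 [-0.1, 5.6, -0.0] 0
3 [-0.1, 5.6, -0.0] 0
```

View pics/s4.png

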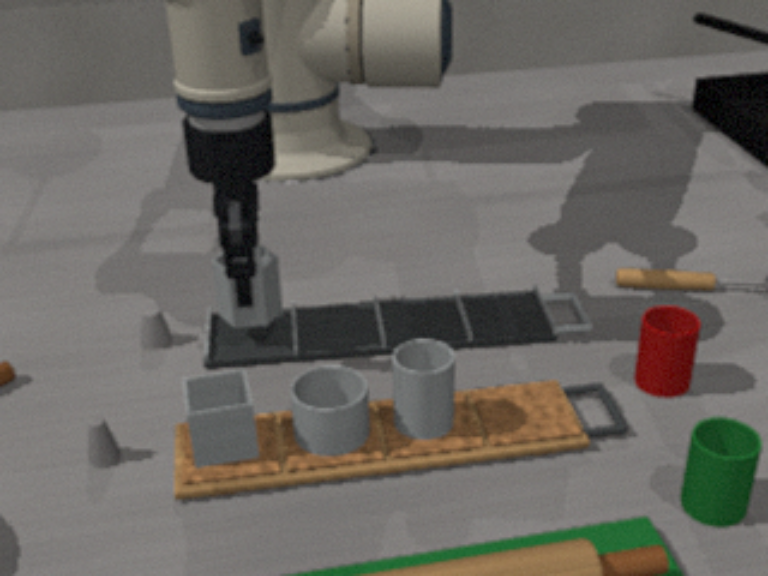

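View pics/t4.png

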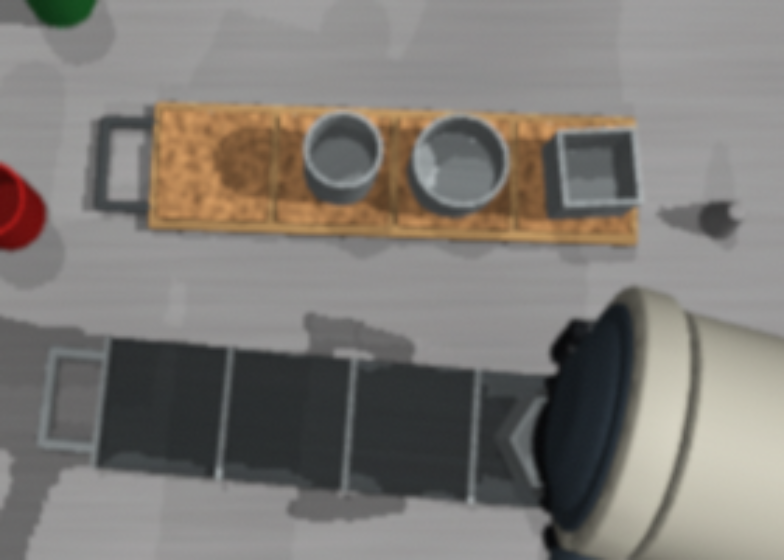

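Call:
{"name": "drive_tool", "arguments": {"series": [{"dp":[0,6,0],"turn":[0,0,0]},{"dp":[0,6,0],"turn":[0,0,0]},{"dp":[0,5,0],"turn":[0,0,0]},{"dp":[0,3,0],"turn":[0,0,0]},{"dp":[0,1.5,0],"turn":[0,0,0]},{"dp":[0,0,0],"turn":[0,0,0]},{"dp":[0,0,0],"turn":[0,0,0]},{"dp":[0,0,0],"turn":[0,0,0]}]}}

```text
clock: 8.4
position: [0.4747, -0.0954, 0.03]
eef_rot: [[0.997, 0.0, 0.082], [-0.082, -0.0, 0.997], [0.0, -1.0, -0.0]]
force: [0.3, 0.2, -0.4]
gripper_width: 0.0515
```

Call:
{"name": "drive_tool", "arguments": {"series": [{"dp":[0,1,0],"turn":[0,0,0]},{"dp":[0,0.5,0],"turn":[0,0,0]},{"dp":[0,0.3,0],"turn":[0,0,0]},{"dp":[0,0,0],"turn":[0,0,0]},{"dp":[0,0,0],"turn":[0,0,0]},{"dp":[0,0,0],"turn":[0,0,0]},{"dp":[0,0,0],"turn":[0,0,0]},{"dp":[0,0,0],"turn":[0,0,0]}]}}

```text
clock: 9.4
position: [0.4747, -0.0954, 0.0284]
eef_rot: [[0.997, 0.0, 0.082], [-0.082, -0.0, 0.997], [0.0, -1.0, -0.0]]
force: [-2.8, 1.3, 5.5]
gripper_width: 0.0516
```

Call:
{"name": "drive_tool", "arguments": {"series": [{"dp":[0,0,0],"turn":[0,0,0]},{"dp":[0,0,0],"turn":[0,0,0]},{"dp":[0,0,0],"turn":[0,0,0]},{"dp":[0,0,0],"turn":[0,0,0]},{"dp":[0,0,0],"turn":[0,0,0]},{"dp":[0,0,0],"turn":[0,0,0]},{"dp":[0,0,0],"turn":[0,0,0]},{"dp":[0,0,0],"turn":[0,0,0]}], "fingers": -1}}

```text
clock: 10.4
position: [0.4746, -0.0954, 0.028]
eef_rot: [[0.997, -0.0, 0.082], [-0.082, 0.0, 0.997], [-0.0, -1.0, 0.0]]
force: [0.0, -0.4, -0.0]
gripper_width: 0.0854
```

Call:
{"name": "drive_tool", "arguments": {"series": [{"dp":[0,-10,0],"turn":[0,0,0]},{"dp":[0,-18,0],"turn":[0,0,0]},{"dp":[0,-18,0],"turn":[0,0,0]},{"dp":[0,-18,0],"turn":[0,0,0]},{"dp":[0,-18,0],"turn":[0,0,0]},{"dp":[0,-18,0],"turn":[0,0,0]},{"dp":[0,-18,0],"turn":[0,0,0]},{"dp":[0,0,0],"turn":[0,0,0]}]}}

```text
clock: 11.4
position: [0.4755, -0.0956, 0.1481]
eef_rot: [[0.997, 0.003, 0.082], [-0.082, -0.001, 0.997], [0.003, -1.0, -0.001]]
force: [0.7, -0.7, -0.1]
gripper_width: 0.0853
```

```bash
python3 plan.py .6542 .0335 .145 -2.0 7 3;python3 - <<'E'
from h import *
im=imaging.grab_frame('scene'); cv2.imwrite('pics/s5.png',cv2.resize(im[60:300,150:470],None,fx=2.4,fy=2.4))
E
```

```text
from [ 0.4755 -0.0956  0.1481] w 0.0853 clk 11.4 F [ 0.7 -0.7 -0.1] total mm [178.7 129.1  -3.1] in final tool frame [174.1   3.1 135.3]
0 [23.9, 0.5, 20.5] [0.01, -0.9, 0.06]
1 [24.3, 0.5, 20.1] [0.01, -0.9, 0.06]
2 [24.6, 0.5, 19.7] [0.01, -0.9, 0.06]
3 [24.9, 0.4, 19.3] 0
4 [24.9, 0.4, 19.3] 0
5 [24.9, 0.4, 19.3] 0
6 [24.9, 0.4, 19.3] 0
```

View pics/s5.png

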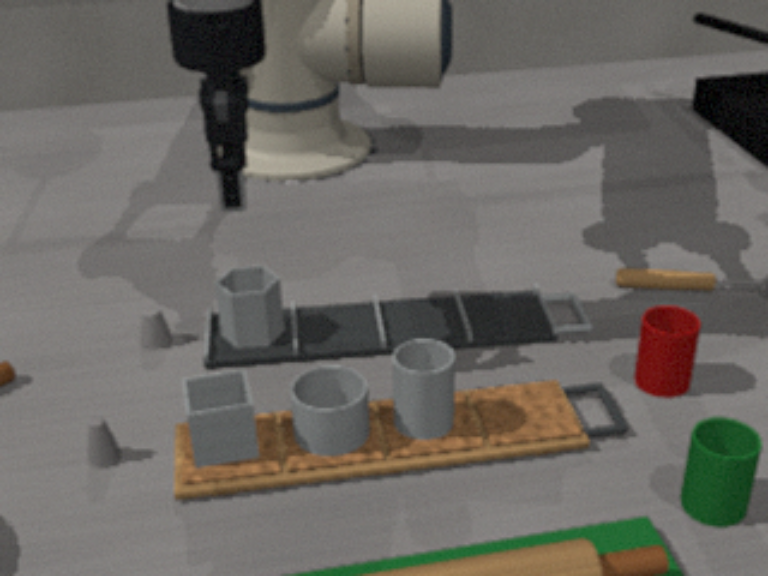

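Call:
{"name": "drive_tool", "arguments": {"series": [{"dp":[24,0,20.5],"turn":[0,-0.9,0]},{"dp":[24.5,0,20],"turn":[0,-0.9,0]},{"dp":[24.5,0,19.5],"turn":[0,-0.9,0]},{"dp":[25,0,19.5],"turn":[0,0,0]},{"dp":[25,0,19.5],"turn":[0,0,0]},{"dp":[25,0,19],"turn":[0,0,0]},{"dp":[24.5,0,19],"turn":[0,0,0]},{"dp":[0,0,0],"turn":[0,0,0]}]}}

```text
clock: 12.45
position: [0.6538, 0.0344, 0.1434]
eef_rot: [[0.999, -0.003, 0.033], [-0.033, 0.0, 0.999], [-0.003, -1.0, 0.0]]
force: [-0.5, -0.2, -0.3]
gripper_width: 0.0855
```

```bash
python3 plan.py .6542 .0339 .036 -2.0 1 1
```

```text
from [0.6538 0.0344 0.1434] w 0.0855 clk 12.45 F [-0.5 -0.2 -0.3] total mm [   0.4   -0.5 -107.4] in final tool frame [  0.4 107.4  -0.4]
0 [0.8, 107.4, -0.5] [-0.01, 0.09, -0.2]
```

Call:
{"name": "drive_tool", "arguments": {"series": [{"dp":[0,15,0],"turn":[0,0,0]},{"dp":[0,20,0],"turn":[0,0,0]},{"dp":[0,20,0],"turn":[0,0,0]},{"dp":[0,20,0],"turn":[0,0,0]},{"dp":[0,18,0],"turn":[0,0,0]},{"dp":[0,12,0],"turn":[0,0,0]},{"dp":[0,4,0],"turn":[0,0,0]},{"dp":[0,0,0],"turn":[0,0,0]}]}}

```text
clock: 13.45
position: [0.6538, 0.0331, 0.0372]
eef_rot: [[0.999, 0.0, 0.035], [-0.035, 0.0, 0.999], [0.0, -1.0, 0.0]]
force: [0.7, -0.3, 0.4]
gripper_width: 0.0857
```

Call:
{"name": "drive_tool", "arguments": {"series": [{"dp":[0,0,0],"turn":[0,0,0]},{"dp":[0,0,0],"turn":[0,0,0]},{"dp":[0,0,0],"turn":[0,0,0]},{"dp":[0,0,0],"turn":[0,0,0]},{"dp":[0,0,0],"turn":[0,0,0]},{"dp":[0,0,0],"turn":[0,0,0]},{"dp":[0,0,0],"turn":[0,0,0]},{"dp":[0,0,0],"turn":[0,0,0]}], "fingers": 1, "squeeze": 30}}

```text
clock: 14.45
position: [0.6541, 0.0332, 0.0379]
eef_rot: [[0.999, 0.002, 0.035], [-0.035, 0.0, 0.999], [0.002, -1.0, 0.0]]
force: [0.2, 0.2, 5.6]
gripper_width: 0.049
```

Call:
{"name": "drive_tool", "arguments": {"series": [{"dp":[0,-8,0],"turn":[0,0,0]},{"dp":[0,-14,0],"turn":[0,0,0]},{"dp":[0,-18,0],"turn":[0,0,0]},{"dp":[0,-18,0],"turn":[0,0,0]},{"dp":[0,-18,0],"turn":[0,0,0]},{"dp":[0,-18,0],"turn":[0,0,0]},{"dp":[0,-10,0],"turn":[0,0,0]},{"dp":[0,0,0],"turn":[0,0,0]}]}}

```text
clock: 15.45
position: [0.6541, 0.0331, 0.1422]
eef_rot: [[0.999, 0.002, 0.035], [-0.035, -0.0, 0.999], [0.002, -1.0, 0.0]]
force: [0.1, 0.5, -0.7]
gripper_width: 0.0483
```

```bash
python3 plan.py .4813 -.012 .14 -4.7 7 3;python3 - <<'E'
from h import *
im=imaging.grab_frame('scene'); cv2.imwrite('pics/s6.png',cv2.resize(im[60:300,150:470],None,fx=2.4,fy=2.4))
E
```

```text
from [0.6541 0.0331 0.1422] w 0.0483 clk 15.45 F [ 0.1  0.5 -0.7] total mm [-172.8  -45.1   -2.2] in final tool frame [-168.5    2.2  -59.1]
0 [-24.4, 0.3, -7.3] [-0.0, 0.9, 0.04]
1 [-24.3, 0.3, -7.7] [-0.0, 0.9, 0.04]
2 [-24.2, 0.3, -8.1] [-0.0, 0.9, 0.04]
3 [-24.1, 0.3, -8.4] 0
4 [-24.1, 0.3, -8.4] 0
5 [-24.1, 0.3, -8.4] 0
6 [-24.1, 0.3, -8.4] 0
```

View pics/s6.png

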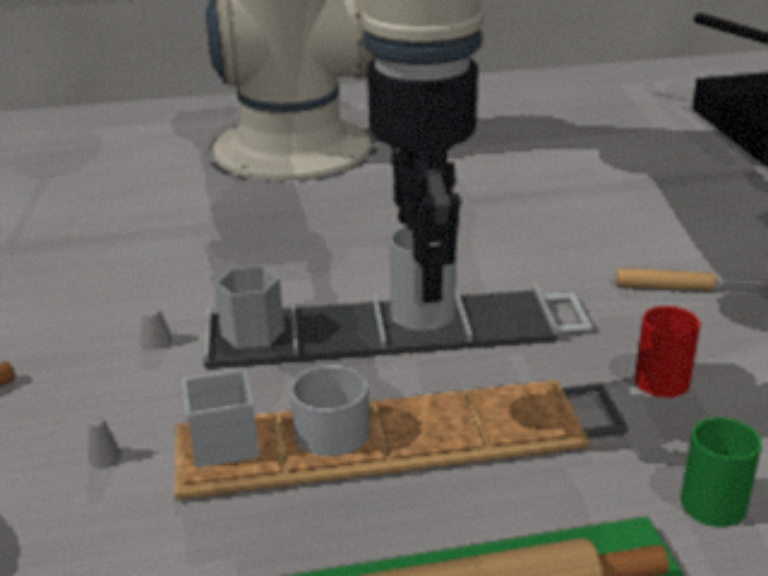

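Call:
{"name": "drive_tool", "arguments": {"series": [{"dp":[-24.5,0,-7.5],"turn":[0,0.9,0]},{"dp":[-24.5,0,-8],"turn":[0,0.9,0]},{"dp":[-24,0,-8],"turn":[0,0.9,0]},{"dp":[-24,0,-8.5],"turn":[0,0,0]},{"dp":[-24,0,-8.5],"turn":[0,0,0]},{"dp":[-24,0,-8.5],"turn":[0,0,0]},{"dp":[-24,0,-8.5],"turn":[0,0,0]},{"dp":[0,0,0],"turn":[0,0,0]}]}}

```text
clock: 16.5
position: [0.4798, -0.0129, 0.1402]
eef_rot: [[0.997, -0.001, 0.083], [-0.083, 0.0, 0.997], [-0.001, -1.0, -0.0]]
force: [0.9, 0.5, -2.0]
gripper_width: 0.0485
```

Call:
{"name": "drive_tool", "arguments": {"series": [{"dp":[0,10,0],"turn":[0,0,0]},{"dp":[0,18,0],"turn":[0,0,0]},{"dp":[0,20,0],"turn":[0,0,0]},{"dp":[0,20,0],"turn":[0,0,0]},{"dp":[0,16,0],"turn":[0,0,0]},{"dp":[0,10,0],"turn":[0,0,0]},{"dp":[0,6,0],"turn":[0,0,0]},{"dp":[0,0,0],"turn":[0,0,0]}]}}

```text
clock: 17.5
position: [0.481, -0.0126, 0.0409]
eef_rot: [[0.997, -0.0, 0.082], [-0.082, -0.0, 0.997], [-0.0, -1.0, -0.0]]
force: [0.5, -0.2, -1.0]
gripper_width: 0.0481
```

```bash
python3 plan.py .4813 -.0127 .032 -4.7 1 1
```

```text
from [ 0.481  -0.0126  0.0409] w 0.0481 clk 17.5 F [ 0.5 -0.2 -1. ] total mm [ 0.3 -0.1 -8.9] in final tool frame [ 0.3  8.9 -0. ]
0 [0.3, 8.9, -0.0] [0.0, -0.01, -0.0]
```

Call:
{"name": "drive_tool", "arguments": {"series": [{"dp":[0,3,0],"turn":[0,0,0]},{"dp":[0,3,0],"turn":[0,0,0]},{"dp":[0,1.5,0],"turn":[0,0,0]},{"dp":[0,1,0],"turn":[0,0,0]},{"dp":[0,0.5,0],"turn":[0,0,0]},{"dp":[0,0,0],"turn":[0,0,0]},{"dp":[0,0,0],"turn":[0,0,0]},{"dp":[0,0,0],"turn":[0,0,0]}]}}

```text
clock: 18.5
position: [0.481, -0.0127, 0.032]
eef_rot: [[0.997, 0.0, 0.082], [-0.082, 0.0, 0.997], [0.0, -1.0, 0.0]]
force: [0.9, -0.4, -0.3]
gripper_width: 0.0481
```

Call:
{"name": "drive_tool", "arguments": {"series": [{"dp":[0,0.4,0],"turn":[0,0,0]},{"dp":[0,0.4,0],"turn":[0,0,0]},{"dp":[0,0,0],"turn":[0,0,0]},{"dp":[0,0,0],"turn":[0,0,0]},{"dp":[0,0,0],"turn":[0,0,0]},{"dp":[0,0,0],"turn":[0,0,0]},{"dp":[0,0,0],"turn":[0,0,0]},{"dp":[0,0,0],"turn":[0,0,0]}]}}

```text
clock: 19.5
position: [0.4811, -0.0127, 0.0319]
eef_rot: [[0.997, 0.0, 0.082], [-0.082, -0.0, 0.997], [0.0, -1.0, -0.0]]
force: [-2.5, 0.2, 6.0]
gripper_width: 0.0483
```

Call:
{"name": "drive_tool", "arguments": {"series": [{"dp":[0,0,0],"turn":[0,0,0]},{"dp":[0,0,0],"turn":[0,0,0]},{"dp":[0,0,0],"turn":[0,0,0]},{"dp":[0,0,0],"turn":[0,0,0]},{"dp":[0,0,0],"turn":[0,0,0]},{"dp":[0,0,0],"turn":[0,0,0]},{"dp":[0,0,0],"turn":[0,0,0]},{"dp":[0,0,0],"turn":[0,0,0]}], "fingers": -1}}

```text
clock: 20.5
position: [0.481, -0.0127, 0.0312]
eef_rot: [[0.997, 0.0, 0.082], [-0.082, -0.0, 0.997], [0.0, -1.0, -0.0]]
force: [-0.0, -0.1, 0.4]
gripper_width: 0.0857
```

Call:
{"name": "drive_tool", "arguments": {"series": [{"dp":[0,-10,0],"turn":[0,0,0]},{"dp":[0,-18,0],"turn":[0,0,0]},{"dp":[0,-18,0],"turn":[0,0,0]},{"dp":[0,-18,0],"turn":[0,0,0]},{"dp":[0,-18,0],"turn":[0,0,0]},{"dp":[0,-18,0],"turn":[0,0,0]},{"dp":[0,-14,0],"turn":[0,0,0]},{"dp":[0,0,0],"turn":[0,0,0]}]}}

```text
clock: 21.5
position: [0.4816, -0.0127, 0.1467]
eef_rot: [[0.997, 0.002, 0.082], [-0.082, -0.0, 0.997], [0.002, -1.0, -0.0]]
force: [0.9, -0.1, -0.0]
gripper_width: 0.0857
```

```bash
python3 plan.py .6513 -.0415 .145 -2.0 7 3;python3 - <<'E'
from h import *
im=imaging.grab_frame('scene'); cv2.imwrite('pics/s7.png',cv2.resize(im[60:300,150:470],None,fx=2.4,fy=2.4))
E
```

```text
from [ 0.4816 -0.0127  0.1467] w 0.0857 clk 21.5 F [ 0.9 -0.1 -0. ] total mm [169.7 -28.8  -1.7] in final tool frame [170.6   1.7 -22.8]
0 [24.5, 0.3, -2.1] [0.0, -0.9, 0.04]
1 [24.5, 0.3, -2.5] [0.0, -0.9, 0.04]
2 [24.4, 0.3, -2.9] [0.0, -0.9, 0.04]
3 [24.4, 0.2, -3.3] 0
4 [24.4, 0.2, -3.3] 0
5 [24.4, 0.2, -3.3] 0
6 [24.4, 0.2, -3.3] 0
```

View pics/s7.png

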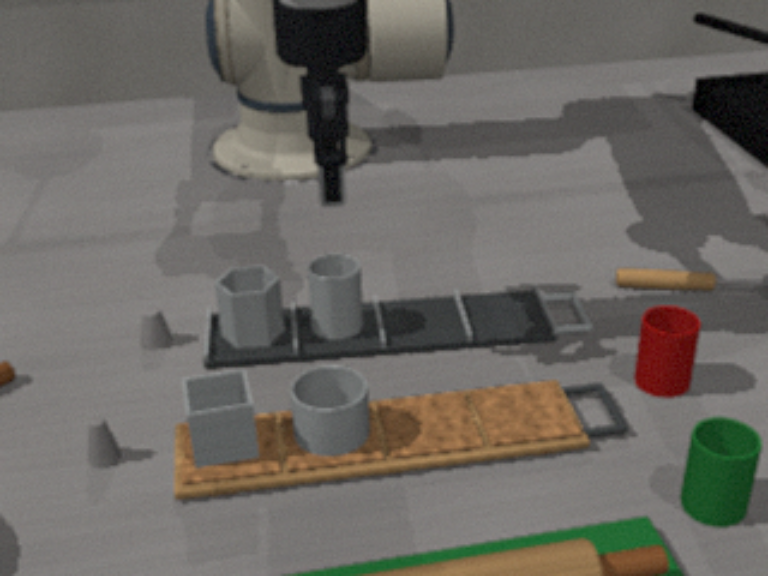

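Call:
{"name": "drive_tool", "arguments": {"series": [{"dp":[24.5,0,-2],"turn":[0,-0.9,0]},{"dp":[24.5,0,-2.5],"turn":[0,-0.9,0]},{"dp":[24.5,0,-3],"turn":[0,-0.9,0]},{"dp":[24.5,0,-3.5],"turn":[0,0,0]},{"dp":[24.5,0,-3.5],"turn":[0,0,0]},{"dp":[24.5,0,-3],"turn":[0,0,0]},{"dp":[24,0,-3],"turn":[0,0,0]},{"dp":[0,0,0],"turn":[0,0,0]}]}}

```text
clock: 22.55
position: [0.6509, -0.0416, 0.1428]
eef_rot: [[0.999, -0.003, 0.035], [-0.035, 0.0, 0.999], [-0.003, -1.0, 0.0]]
force: [0.8, 1.4, -0.1]
gripper_width: 0.0856
```

```bash
python3 plan.py .6513 -.0415 .024 -2.0 1 1
```

```text
from [ 0.6509 -0.0416  0.1428] w 0.0856 clk 22.55 F [ 0.8  1.4 -0.1] total mm [ 4.000e-01  1.000e-01 -1.188e+02] in final tool frame [4.000e-01 1.188e+02 1.000e-01]
0 [0.8, 118.8, 0.1] [-0.01, -0.02, -0.19]
```

Call:
{"name": "drive_tool", "arguments": {"series": [{"dp":[0,15,0],"turn":[0,0,0]},{"dp":[0,22,0],"turn":[0,0,0]},{"dp":[0,22,0],"turn":[0,0,0]},{"dp":[0,22,0],"turn":[0,0,0]},{"dp":[0,20,0],"turn":[0,0,0]},{"dp":[0,14,0],"turn":[0,0,0]},{"dp":[0,5,0],"turn":[0,0,0]},{"dp":[0,0,0],"turn":[0,0,0]}]}}

```text
clock: 23.55
position: [0.6509, -0.0414, 0.0253]
eef_rot: [[0.999, 0.0, 0.035], [-0.035, -0.0, 0.999], [0.0, -1.0, -0.0]]
force: [0.4, 1.2, 0.3]
gripper_width: 0.0851
```

Call:
{"name": "drive_tool", "arguments": {"series": [{"dp":[0,0,0],"turn":[0,0,0]},{"dp":[0,0,0],"turn":[0,0,0]},{"dp":[0,0,0],"turn":[0,0,0]},{"dp":[0,0,0],"turn":[0,0,0]},{"dp":[0,0,0],"turn":[0,0,0]},{"dp":[0,0,0],"turn":[0,0,0]},{"dp":[0,0,0],"turn":[0,0,0]},{"dp":[0,0,0],"turn":[0,0,0]}], "fingers": 1, "squeeze": 30}}

```text
clock: 24.55
position: [0.6517, -0.0415, 0.0267]
eef_rot: [[0.999, 0.003, 0.035], [-0.035, -0.0, 0.999], [0.003, -1.0, -0.0]]
force: [0.2, 0.1, 6.1]
gripper_width: 0.0607
```

Call:
{"name": "drive_tool", "arguments": {"series": [{"dp":[0,-8,0],"turn":[0,0,0]},{"dp":[0,-14,0],"turn":[0,0,0]},{"dp":[0,-20,0],"turn":[0,0,0]},{"dp":[0,-20,0],"turn":[0,0,0]},{"dp":[0,-20,0],"turn":[0,0,0]},{"dp":[0,-20,0],"turn":[0,0,0]},{"dp":[0,-12,0],"turn":[0,0,0]},{"dp":[0,0,0],"turn":[0,0,0]}]}}

```text
clock: 25.55
position: [0.6514, -0.0415, 0.1407]
eef_rot: [[0.999, 0.002, 0.035], [-0.035, -0.0, 0.999], [0.002, -1.0, -0.0]]
force: [-0.2, -0.1, -0.3]
gripper_width: 0.0604
```

```bash
python3 plan.py .4883 .0697 .14 -4.7 7 3;python3 - <<'E'
from h import *
im=imaging.grab_frame('scene'); cv2.imwrite('pics/s8.png',cv2.resize(im[60:300,150:470],None,fx=2.4,fy=2.4))
E
```

```text
from [ 0.6514 -0.0415  0.1407] w 0.0604 clk 25.55 F [-0.2 -0.1 -0.3] total mm [-163.1  111.2   -0.7] in final tool frame [-171.7    0.7   97.4]
0 [-23.8, 0.0, 15.1] [0.0, 0.9, 0.04]
1 [-24.1, 0.1, 14.7] [0.0, 0.9, 0.04]
2 [-24.3, 0.1, 14.3] [0.0, 0.9, 0.04]
3 [-24.5, 0.1, 13.9] 0
4 [-24.5, 0.1, 13.9] 0
5 [-24.5, 0.1, 13.9] 0
6 [-24.5, 0.1, 13.9] 0
```

View pics/s8.png

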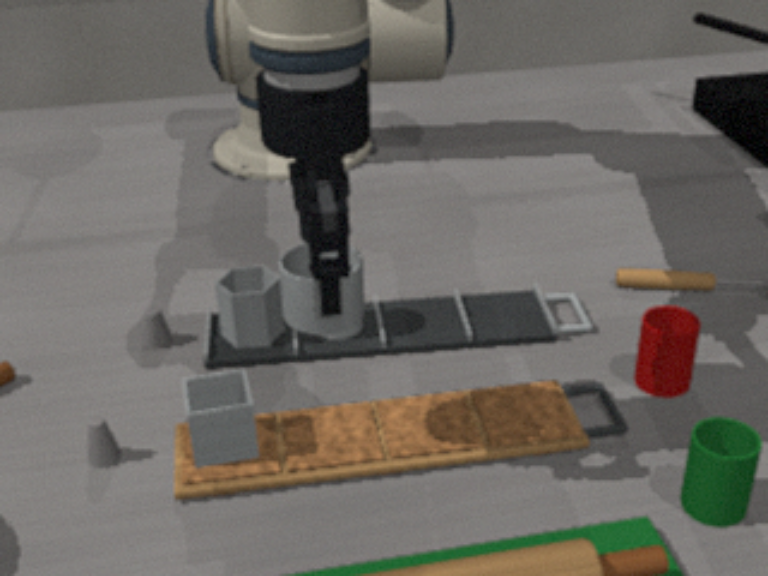

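Call:
{"name": "drive_tool", "arguments": {"series": [{"dp":[-24,0,15],"turn":[0,0.9,0]},{"dp":[-24,0,14.5],"turn":[0,0.9,0]},{"dp":[-24.5,0,14.5],"turn":[0,0.9,0]},{"dp":[-24.5,0,14],"turn":[0,0,0]},{"dp":[-24.5,0,14],"turn":[0,0,0]},{"dp":[-24.5,0,14],"turn":[0,0,0]},{"dp":[-24,0,14],"turn":[0,0,0]},{"dp":[0,0,0],"turn":[0,0,0]}]}}

```text
clock: 26.6
position: [0.4868, 0.0709, 0.1383]
eef_rot: [[0.997, -0.001, 0.08], [-0.08, 0.0, 0.997], [-0.001, -1.0, 0.0]]
force: [0.9, -0.6, -0.9]
gripper_width: 0.0609
```

Call:
{"name": "drive_tool", "arguments": {"series": [{"dp":[0,12,0],"turn":[0,0,0]},{"dp":[0,20,0],"turn":[0,0,0]},{"dp":[0,20,0],"turn":[0,0,0]},{"dp":[0,20,0],"turn":[0,0,0]},{"dp":[0,18,0],"turn":[0,0,0]},{"dp":[0,11,0],"turn":[0,0,0]},{"dp":[0,6,0],"turn":[0,0,0]},{"dp":[0,0,0],"turn":[0,0,0]}]}}

```text
clock: 27.6
position: [0.4881, 0.07, 0.0321]
eef_rot: [[0.997, -0.0, 0.082], [-0.082, 0.0, 0.997], [-0.0, -1.0, 0.0]]
force: [-0.4, 0.2, -0.7]
gripper_width: 0.0604
```

```bash
python3 plan.py .4883 .0697 .0207 -4.7 1 1
```

```text
from [0.4881 0.07   0.0321] w 0.0604 clk 27.6 F [-0.4  0.2 -0.7] total mm [  0.2  -0.3 -11.4] in final tool frame [ 0.2 11.4 -0.3]
0 [0.2, 11.4, -0.3] [-0.0, -0.01, -0.01]
```

Call:
{"name": "drive_tool", "arguments": {"series": [{"dp":[0,4,0],"turn":[0,0,0]},{"dp":[0,3.5,0],"turn":[0,0,0]},{"dp":[0,2,0],"turn":[0,0,0]},{"dp":[0,1,0],"turn":[0,0,0]},{"dp":[0,0.6,0],"turn":[0,0,0]},{"dp":[0,0.4,0],"turn":[0,0,0]},{"dp":[0,0,0],"turn":[0,0,0]},{"dp":[0,0,0],"turn":[0,0,0]}]}}

```text
clock: 28.6
position: [0.4881, 0.07, 0.0207]
eef_rot: [[0.997, 0.0, 0.082], [-0.082, -0.0, 0.997], [0.0, -1.0, 0.0]]
force: [0.6, 0.2, -0.2]
gripper_width: 0.0606
```

Call:
{"name": "drive_tool", "arguments": {"series": [{"dp":[0,0.4,0],"turn":[0,0,0]},{"dp":[0,0.4,0],"turn":[0,0,0]},{"dp":[0,0,0],"turn":[0,0,0]},{"dp":[0,0,0],"turn":[0,0,0]},{"dp":[0,0,0],"turn":[0,0,0]},{"dp":[0,0,0],"turn":[0,0,0]},{"dp":[0,0,0],"turn":[0,0,0]},{"dp":[0,0,0],"turn":[0,0,0]}]}}

```text
clock: 29.6
position: [0.4881, 0.07, 0.0207]
eef_rot: [[0.997, 0.0, 0.082], [-0.082, -0.0, 0.997], [0.0, -1.0, 0.0]]
force: [-3.3, 0.1, 4.3]
gripper_width: 0.0604
```

Call:
{"name": "drive_tool", "arguments": {"series": [{"dp":[0,0,0],"turn":[0,0,0]},{"dp":[0,0,0],"turn":[0,0,0]},{"dp":[0,0,0],"turn":[0,0,0]},{"dp":[0,0,0],"turn":[0,0,0]},{"dp":[0,0,0],"turn":[0,0,0]},{"dp":[0,0,0],"turn":[0,0,0]},{"dp":[0,0,0],"turn":[0,0,0]},{"dp":[0,0,0],"turn":[0,0,0]}], "fingers": -1}}

```text
clock: 30.6
position: [0.4881, 0.07, 0.0199]
eef_rot: [[0.997, 0.0, 0.082], [-0.082, 0.0, 0.997], [0.0, -1.0, 0.0]]
force: [-0.5, 0.2, -0.5]
gripper_width: 0.0854
```

Call:
{"name": "drive_tool", "arguments": {"series": [{"dp":[0,-10,0],"turn":[0,0,0]},{"dp":[0,-20,0],"turn":[0,0,0]},{"dp":[0,-20,0],"turn":[0,0,0]},{"dp":[0,-20,0],"turn":[0,0,0]},{"dp":[0,-20,0],"turn":[0,0,0]},{"dp":[0,-20,0],"turn":[0,0,0]},{"dp":[0,-15,0],"turn":[0,0,0]},{"dp":[0,0,0],"turn":[0,0,0]}]}}

```text
clock: 31.6
position: [0.4888, 0.0701, 0.1465]
eef_rot: [[0.997, 0.003, 0.082], [-0.082, 0.0, 0.997], [0.003, -1.0, 0.0]]
force: [-0.6, -0.7, -0.3]
gripper_width: 0.0857
```

```bash
python3 plan.py .6455 -.1299 .145 2.2 7 7;python3 - <<'E'
from h import *
im=imaging.grab_frame('scene'); cv2.imwrite('pics/s9.png',cv2.resize(im[60:300,150:470],None,fx=2.4,fy=2.4))
E
```

```text
from [0.4888 0.0701 0.1465] w 0.0857 clk 31.6 F [-0.6 -0.7 -0.3] total mm [ 156.7 -200.    -1.5] in final tool frame [ 148.9    1.5 -205.8]
0 [24.7, 0.3, -26.6] [-0.0, -0.99, 0.02]
1 [24.2, 0.3, -27.1] [-0.0, -0.99, 0.02]
2 [23.7, 0.3, -27.5] [-0.0, -0.99, 0.02]
3 [23.2, 0.2, -27.9] [-0.0, -0.99, 0.02]
4 [22.8, 0.2, -28.3] [-0.0, -0.99, 0.02]
5 [22.3, 0.2, -28.7] [-0.0, -0.99, 0.02]
6 [21.8, 0.2, -29.0] [-0.0, -0.99, 0.02]
```

View pics/s9.png

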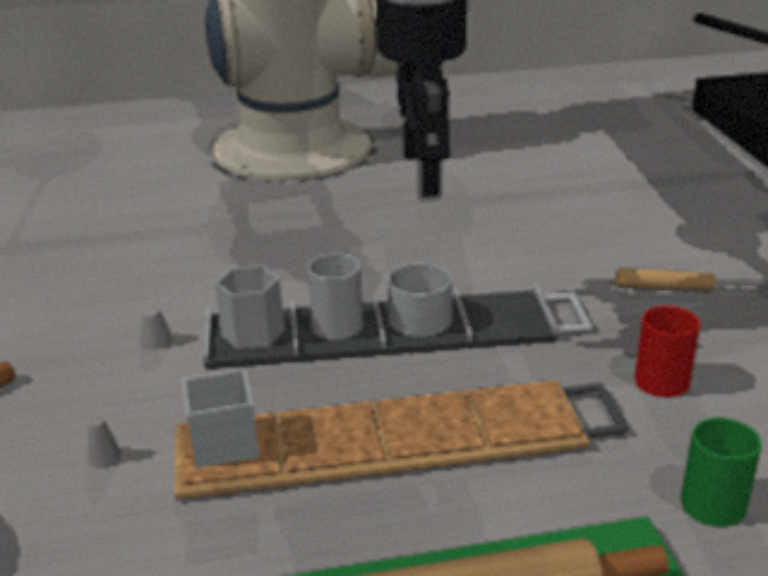

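Three stand upright in their places. Now the square one (the cones near it are ~100 mm away from its centre, clear of the gripper).

Call:
{"name": "drive_tool", "arguments": {"series": [{"dp":[24.5,0,-26.5],"turn":[0,-1,0]},{"dp":[24,0,-27],"turn":[0,-1,0]},{"dp":[24,0,-27.5],"turn":[0,-1,0]},{"dp":[23,0,-28],"turn":[0,-1,0]},{"dp":[23,0,-28.5],"turn":[0,-1,0]},{"dp":[22.5,0,-28.5],"turn":[0,-1,0]},{"dp":[22,0,-29],"turn":[0,-1,0]},{"dp":[0,0,0],"turn":[0,0,0]}]}}

```text
clock: 32.65
position: [0.6453, -0.1317, 0.142]
eef_rot: [[0.999, -0.004, -0.038], [0.038, 0.001, 0.999], [-0.004, -1.0, 0.001]]
force: [-0.6, 0.5, -0.2]
gripper_width: 0.0857
```

```bash
python3 plan.py .6455 -.1299 .028 2.2 1 1
```

```text
from [ 0.6453 -0.1317  0.142 ] w 0.0857 clk 32.65 F [-0.6  0.5 -0.2] total mm [   0.2    1.8 -114. ] in final tool frame [  0.3 114.    1.8]
0 [0.7, 114.0, 1.7] [-0.04, -0.05, -0.21]
```

Call:
{"name": "drive_tool", "arguments": {"series": [{"dp":[0,15,0],"turn":[0,0,0]},{"dp":[0,22,0],"turn":[0,0,0]},{"dp":[0,22,0],"turn":[0,0,0]},{"dp":[0,20,0],"turn":[0,0,0]},{"dp":[0,18,0],"turn":[0,0,0]},{"dp":[0,13,0],"turn":[0,0,0]},{"dp":[0,5,0],"turn":[0,0,0]},{"dp":[0,0,0],"turn":[0,0,0]}]}}

```text
clock: 33.65
position: [0.6454, -0.1299, 0.0299]
eef_rot: [[0.999, 0.0, -0.04], [0.04, -0.0, 0.999], [0.0, -1.0, -0.0]]
force: [-0.6, -0.1, 0.6]
gripper_width: 0.0853
```

Call:
{"name": "drive_tool", "arguments": {"series": [{"dp":[0,0,0],"turn":[0,0,0]},{"dp":[0,0,0],"turn":[0,0,0]},{"dp":[0,0,0],"turn":[0,0,0]},{"dp":[0,0,0],"turn":[0,0,0]},{"dp":[0,0,0],"turn":[0,0,0]},{"dp":[0,0,0],"turn":[0,0,0]},{"dp":[0,0,0],"turn":[0,0,0]},{"dp":[0,0,0],"turn":[0,0,0]}], "fingers": 1, "squeeze": 30}}

```text
clock: 34.65
position: [0.6459, -0.13, 0.0309]
eef_rot: [[0.999, 0.002, -0.04], [0.04, -0.0, 0.999], [0.002, -1.0, -0.001]]
force: [1.0, -0.5, 5.6]
gripper_width: 0.0502
```

Call:
{"name": "drive_tool", "arguments": {"series": [{"dp":[0,-8,0],"turn":[0,0,0]},{"dp":[0,-14,0],"turn":[0,0,0]},{"dp":[0,-20,0],"turn":[0,0,0]},{"dp":[0,-20,0],"turn":[0,0,0]},{"dp":[0,-20,0],"turn":[0,0,0]},{"dp":[0,-20,0],"turn":[0,0,0]},{"dp":[0,-10,0],"turn":[0,0,0]},{"dp":[0,0,0],"turn":[0,0,0]}]}}

```text
clock: 35.65
position: [0.6457, -0.13, 0.143]
eef_rot: [[0.999, 0.002, -0.04], [0.04, -0.0, 0.999], [0.002, -1.0, -0.001]]
force: [0.2, -0.2, -1.2]
gripper_width: 0.0495
```

```bash
python3 plan.py .4953 .1509 .14 -4.7 15 7;python3 - <<'E'
from h import *
im=imaging.grab_frame('scene'); cv2.imwrite('pics/s10.png',cv2.resize(im[60:300,150:470],None,fx=2.4,fy=2.4))
E
```

```text
from [ 0.6457 -0.13    0.143 ] w 0.0495 clk 35.65 F [ 0.2 -0.2 -1.2] total mm [-150.4  280.9   -3. ] in final tool frame [-173.     3.   267.6]
0 [-9.3, 0.2, 19.1] [0.0, 1.0, 0.01]
1 [-9.6, 0.2, 18.9] [0.0, 1.0, 0.01]
2 [-9.9, 0.2, 18.8] [0.0, 1.0, 0.01]
3 [-10.3, 0.2, 18.6] [0.0, 1.0, 0.01]
4 [-10.6, 0.2, 18.4] [0.0, 1.0, 0.01]
5 [-10.9, 0.2, 18.2] [0.0, 1.0, 0.01]
6 [-11.2, 0.2, 18.0] [0.0, 1.0, 0.01]
7 [-11.5, 0.2, 17.8] 0
8 [-11.5, 0.2, 17.8] 0
9 [-11.5, 0.2, 17.8] 0
10 [-11.5, 0.2, 17.8] 0
11 [-11.5, 0.2, 17.8] 0
12 [-11.5, 0.2, 17.8] 0
13 [-11.5, 0.2, 17.8] 0
14 [-11.5, 0.2, 17.8] 0
```

View pics/s10.png

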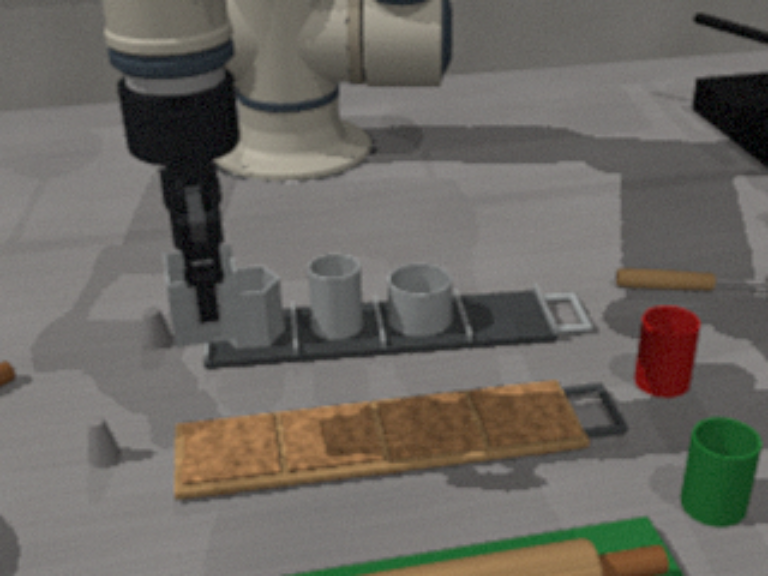

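Call:
{"name": "drive_tool", "arguments": {"series": [{"dp":[-9.5,0,19],"turn":[0,1,0]},{"dp":[-9.5,0,19],"turn":[0,1,0]},{"dp":[-10,0,19],"turn":[0,1,0]},{"dp":[-10.5,0,18.5],"turn":[0,1,0]},{"dp":[-10.5,0,18.5],"turn":[0,1,0]},{"dp":[-11,0,18],"turn":[0,1,0]},{"dp":[-11,0,18],"turn":[0,1,0]},{"dp":[-11.5,0,18],"turn":[0,0,0]}]}}

```text
clock: 36.7
position: [0.5639, 0.0207, 0.1406]
eef_rot: [[0.997, -0.002, 0.082], [-0.082, 0.0, 0.997], [-0.002, -1.0, -0.0]]
force: [-0.2, 0.4, -0.6]
gripper_width: 0.05
```

Call:
{"name": "drive_tool", "arguments": {"series": [{"dp":[-11.5,0,18],"turn":[0,0,0]},{"dp":[-11.5,0,18],"turn":[0,0,0]},{"dp":[-11.5,0,18],"turn":[0,0,0]},{"dp":[-11.5,0,18],"turn":[0,0,0]},{"dp":[-11.5,0,18],"turn":[0,0,0]},{"dp":[-11.5,0,18],"turn":[0,0,0]},{"dp":[-11.5,0,18],"turn":[0,0,0]},{"dp":[0,0,0],"turn":[0,0,0]}]}}

```text
clock: 37.7
position: [0.4942, 0.1537, 0.142]
eef_rot: [[0.997, 0.0, 0.08], [-0.08, 0.0, 0.997], [0.0, -1.0, 0.0]]
force: [-0.6, -0.7, -0.9]
gripper_width: 0.0498
```

Call:
{"name": "drive_tool", "arguments": {"series": [{"dp":[0,12,0],"turn":[0,0,0]},{"dp":[0,20,0],"turn":[0,0,0]},{"dp":[0,20,0],"turn":[0,0,0]},{"dp":[0,20,0],"turn":[0,0,0]},{"dp":[0,16,0],"turn":[0,0,0]},{"dp":[0,11,0],"turn":[0,0,0]},{"dp":[0,6,0],"turn":[0,0,0]},{"dp":[0,0,0],"turn":[0,0,0]}]}}

```text
clock: 38.7
position: [0.495, 0.1522, 0.0368]
eef_rot: [[0.997, -0.0, 0.082], [-0.082, -0.0, 0.997], [-0.0, -1.0, -0.0]]
force: [0.2, 0.6, -0.3]
gripper_width: 0.0498
```

```bash
python3 plan.py .4953 .1514 .0249 -4.7 1 1
```

```text
from [0.495  0.1522 0.0368] w 0.0498 clk 38.7 F [ 0.2  0.6 -0.3] total mm [  0.3  -0.8 -11.9] in final tool frame [ 0.4 11.9 -0.7]
0 [0.4, 11.9, -0.7] [0.0, -0.01, -0.01]
```

Call:
{"name": "drive_tool", "arguments": {"series": [{"dp":[0.4,4,-0.7],"turn":[0,0,0]},{"dp":[0,4,0],"turn":[0,0,0]},{"dp":[0,2,0],"turn":[0,0,0]},{"dp":[0,1,0],"turn":[0,0,0]},{"dp":[0,0.6,0],"turn":[0,0,0]},{"dp":[0,0.4,0],"turn":[0,0,0]},{"dp":[0,0,0],"turn":[0,0,0]},{"dp":[0,0,0],"turn":[0,0,0]}]}}

```text
clock: 39.7
position: [0.4954, 0.1514, 0.025]
eef_rot: [[0.997, 0.0, 0.082], [-0.082, 0.0, 0.997], [0.0, -1.0, 0.0]]
force: [0.6, 0.5, -1.2]
gripper_width: 0.0499
```

Call:
{"name": "drive_tool", "arguments": {"series": [{"dp":[0,0.4,0],"turn":[0,0,0]},{"dp":[0,0.3,0],"turn":[0,0,0]},{"dp":[0,0,0],"turn":[0,0,0]},{"dp":[0,0,0],"turn":[0,0,0]},{"dp":[0,0,0],"turn":[0,0,0]},{"dp":[0,0,0],"turn":[0,0,0]},{"dp":[0,0,0],"turn":[0,0,0]},{"dp":[0,0,0],"turn":[0,0,0]}]}}

```text
clock: 40.7
position: [0.4954, 0.1515, 0.0248]
eef_rot: [[0.997, 0.0, 0.082], [-0.082, 0.0, 0.997], [0.0, -1.0, 0.0]]
force: [-3.4, -0.3, 5.2]
gripper_width: 0.0501
```

Call:
{"name": "drive_tool", "arguments": {"series": [{"dp":[0,0,0],"turn":[0,0,0]},{"dp":[0,0,0],"turn":[0,0,0]},{"dp":[0,0,0],"turn":[0,0,0]},{"dp":[0,0,0],"turn":[0,0,0]},{"dp":[0,0,0],"turn":[0,0,0]},{"dp":[0,0,0],"turn":[0,0,0]},{"dp":[0,0,0],"turn":[0,0,0]},{"dp":[0,0,0],"turn":[0,0,0]}], "fingers": -1}}

```text
clock: 41.7
position: [0.4954, 0.1514, 0.0242]
eef_rot: [[0.997, 0.0, 0.082], [-0.082, 0.0, 0.997], [0.0, -1.0, 0.0]]
force: [-0.0, 0.4, 0.3]
gripper_width: 0.0852
```

Call:
{"name": "drive_tool", "arguments": {"series": [{"dp":[0,-10,0],"turn":[0,0,0]},{"dp":[0,-20,0],"turn":[0,0,0]},{"dp":[0,-25,0],"turn":[0,0,0]},{"dp":[0,-25,0],"turn":[0,0,0]},{"dp":[0,-25,0],"turn":[0,0,0]},{"dp":[0,-25,0],"turn":[0,0,0]},{"dp":[0,-25,0],"turn":[0,0,0]},{"dp":[0,-25,0],"turn":[0,0,0]}]}}

```text
clock: 42.7
position: [0.4954, 0.1515, 0.2071]
eef_rot: [[0.997, 0.002, 0.082], [-0.082, 0.001, 0.997], [0.002, -1.0, 0.001]]
force: [-0.2, 0.4, -0.8]
gripper_width: 0.0856
```

Call:
{"name": "drive_tool", "arguments": {"series": [{"dp":[-10,0,30],"turn":[0,0,0]},{"dp":[-10,0,40],"turn":[0,0,0]},{"dp":[-10,0,40],"turn":[0,0,0]},{"dp":[-10,0,40],"turn":[0,0,0]},{"dp":[-10,0,40],"turn":[0,0,0]},{"dp":[-10,0,40],"turn":[0,0,0]},{"dp":[-10,0,30],"turn":[0,0,0]},{"dp":[0,0,0],"turn":[0,0,0]}]}}

```text
clock: 43.7
position: [0.4461, 0.4182, 0.2055]
eef_rot: [[0.997, 0.001, 0.079], [-0.079, 0.001, 0.997], [0.001, -1.0, 0.001]]
force: [0.5, -0.3, -0.1]
gripper_width: 0.0856
```

```bash
python3 - <<'E'
from h import *
im=imaging.grab_frame('scene'); cv2.imwrite('pics/s11.png',cv2.resize(im[60:300,150:470],None,fx=2.4,fy=2.4))
im=imaging.grab_frame('top'); cv2.imwrite('pics/t11.png',cv2.resize(im[130:330,220:500],None,fx=2.8,fy=2.8)); cv2.imwrite('pics/t11z.png',cv2.resize(im[235:330,230:450],None,fx=3.6,fy=3.6,interpolation=cv2.INTER_CUBIC))
E
```

```text
(no output)
```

View pics/s11.png

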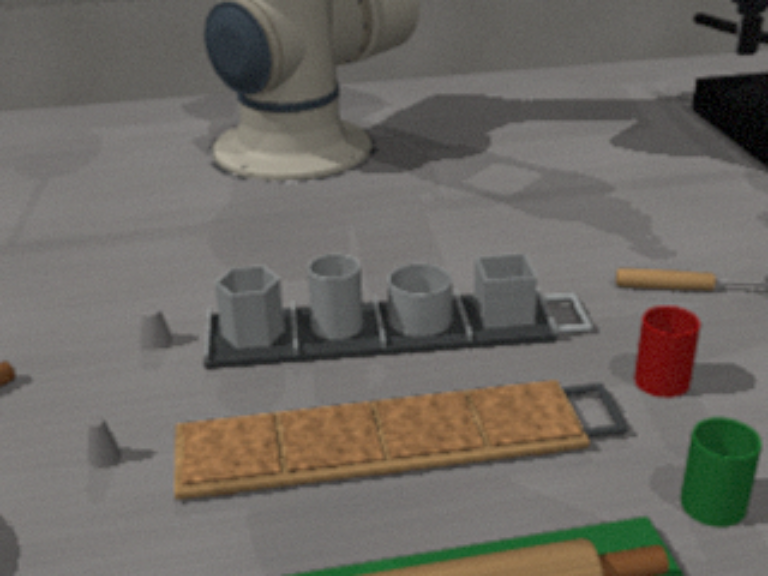

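View pics/t11z.png

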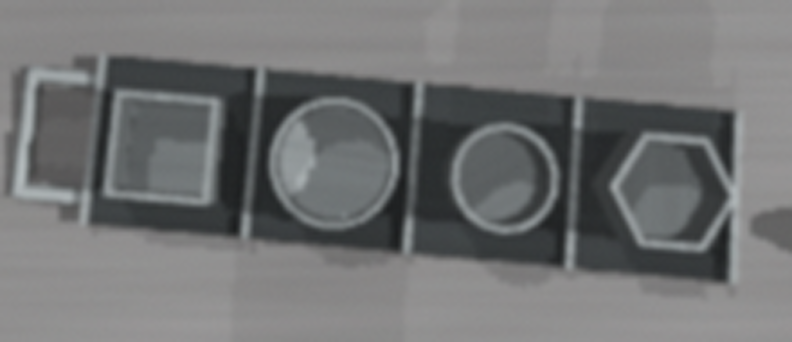

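```bash
python3 - <<'E'
from h import *
f=lambda p:(np.array(p,float)+.5)/3.6-.5+[230,235]
T={'hex':([(611,187),(649,134),(704,137),(736,193),(698,250),(642,247)],.068,-.123),'tall':([(450,178),(558,178),(504,124),(504,234)],.076,-.041),'low':([(270,163),(399,163),(334,98),(334,228)],.056,.041),'sq':([(113,90),(221,98),(214,205),(104,196)],.062,.123)}
o=np.array([.4848,.0289]);a=np.radians(-4.8);R=np.array([[np.cos(a),-np.sin(a)],[np.sin(a),np.cos(a)]])
for k,(p,z,y) in T.items():
    w=ray('top',f(p),z).mean(0); print(k,w.round(4),'tray-frame err mm',((R.T@(w[:2]-o)-[0,y])*1e3).round(1))
E
```

```text
hex [ 0.4744 -0.092   0.068 ] tray-frame err mm [-0.3  1.7]
tall [ 0.4803 -0.0112  0.076 ] tray-frame err mm [-1.1  0.7]
low [0.4874 0.0686 0.056 ] tray-frame err mm [-0.7 -1.2]
sq [0.4948 0.1509 0.062 ] tray-frame err mm [-0.2 -0.6]
```

All four are within 2 mm of the middle of their places and upright, with the gripper clear of them.

```bash
python3 -c "
from cell import workorder;print(workorder.sign_off())"
```

```text
the job is handed in; nothing more can be done
None
```

I moved all four moulds from the stand to the tray with the row reversed, and handed the job in at about 44 s of the 106 s allowed. From the far end towards the tray's loop they stand hex, tall, low, square.

- **Position:** in the last top view, each mould was within about 2 mm of the middle of its place (the worst was the hex, 1.7 mm along the row).
- **Upright:** in the last scene view, all four stood upright and flat between the strips. The stand was empty and the green and red look-alikes were untouched.
- **Gripper:** it was open and well clear of everything at hand-in. The force readings at the end of each move stayed below about 7 N.
- **Disagreement:** projecting my top-view points into the scene camera showed a small shift of about 1 pixel (2–3 mm), close to the stated calibration error. I worked from the top-view measurements.

No check failed. One move call was refused for a missing turn value before anything moved, and I sent it again with the value added.

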